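# Unstack the sample tins into their dishes

## Task

Take the stack of four sample tins apart and stand each tin in the dish of its own size: the largest tin in the largest dish, and so on down to the smallest. Keep the tins upright all the way, lid up, since the samples must not tip, and leave the vial bundle and the spray bottle standing where they are.

Things in the scene. Friction and masses are not known exactly. Their poses are not given: they have to be found in the camera images.
- tin_xl: the largest of four plain round aluminium sample tins with flat lids (lid cannot come off), diameter 64 mm, 32 mm high, at the start at the bottom of the stack; origin at the centre of its underside, z up; behind the work stands a fixed tray stand, axis at x 0.90, y -0.26, trays of 0.25 m radius 0.18 m and more above the table: keep wrist and forearm clear
- tin_l: the second largest of four plain round aluminium sample tins with flat lids (lid cannot come off), diameter 52 mm, 32 mm high, at the start second from the bottom; origin at the centre of its underside, z up
- tin_m: the second smallest of four plain round aluminium sample tins with flat lids (lid cannot come off), diameter 40 mm, 32 mm high, at the start third from the bottom; origin at the centre of its underside, z up
- tin_s: the smallest of four plain round aluminium sample tins with flat lids (lid cannot come off), diameter 28 mm, 32 mm high, at the start on top of the stack; origin at the centre of its underside, z up
- dish_xl: the largest of four shallow round grey dishes, fixed to the table, for the largest tin: 90 mm outside, 84 mm inside, 8 mm high, inner floor 3 mm above its underside; origin at the centre of its underside, z up
- dish_l: the second largest of four shallow round grey dishes, fixed to the table, for the second largest tin: 78 mm outside, 72 mm inside, 8 mm high, inner floor 3 mm above its underside; origin at the centre of its underside, z up
- dish_m: the second smallest of four shallow round grey dishes, fixed to the table, for the second smallest tin: 66 mm outside, 60 mm inside, 8 mm high, inner floor 3 mm above its underside; origin at the centre of its underside, z up
- dish_s: the smallest of four shallow round grey dishes, fixed to the table, for the smallest tin: 54 mm outside, 48 mm inside, 8 mm high, inner floor 3 mm above its underside; origin at the centre of its underside, z up
- vial_bundle: bystander: ten small vials in a yellow band, 103 x 71 x 46 mm, standing among the dishes; origin at the centre of its underside, x along the 103 mm side
- spray_bottle: bystander: slim small bottle with a white pump, 30 mm across, 113 mm tall, standing among the dishes; origin at the centre of its underside, z up
Things that resemble listed ones, but are neither listed nor needed, are in the scene too. Leave any brown or orange look-alike of the tin_xl alone. Leave any green look-alike of the dish_xl alone.

How it is judged:
By the outcome, as a careful person would: the job done as asked, in the order asked, and still so for the second after the job is handed in, with the robot touching nothing.
It also fails if it takes over 118 s, if anything falls off the work surface, if the arm or the gripper's body presses on something with over 40 N, if the wrist force passes 120 N, or if a joint passes its speed limit or range.

## Robot

A 6-joint arm with a two-finger parallel gripper is mounted at the origin on a cart in front of the work surface, level with it; the furniture and walls round the work are solid. World frame = base frame: x ahead of the robot, y to its left, z up, the work surface at z = 0. Lengths are in mm, angles in rad, forces in N, time in s.
With the tool pointing down it reaches from about 350 to 850 mm from the base axis. Payload 8.1 kg.
Tool frame: the origin (TCP) lies midway between the tips of the shut fingers; the grasp point (between the pads) lies ctrl.pinch_z behind it (ctrl.pinch_z is the distance from the TCP to the grasp point, in mm); z points along the fingers, y is the line along which they close (so a half turn about z gives the same grasp; the last joint's range is limited). The gripper opens to 85 mm and grips with 20 to 120 N. Pads are 22 mm wide; open, the fingers measure 114 mm over their backs; the gripper's body (76 mm by 85 mm) begins 54 mm behind the grasp point. The pads swing forward as they close: fully open they stand 13 mm farther back than shut.
Start: joints at [1.185, 0.13, 1.488, -0, 1.523, -0.085], TCP at [177.749, 573.071, 231.292] pointing down, gripper open.
Joint ranges: [-2.96, 2.96], [-0.89, 2.26], [0.02, 2.5], [-1.34, 4.48], [0, 2.73], [-2.66, 2.66]. Speed limits (rad/s): [2.39, 2.39, 2.79, 3.14, 3.14, 3.14].

## Interface

Orientations are given as a unit quaternion [x, y, z, w].
In Python, from cell import ctrl gives the robot as it stands. The module is installed in compiled form; this text tells all that it offers.
- The arm moves only by the tool creep_tool, called after ">>>" by a JSON object that holds its "method" and its "body". Schema: {"type":"object","properties":{"increments":{"type":"array","items":{"type":"object","properties":{"aperture":{"type":"number"},"dx":{"type":"number"},"dy":{"type":"number"},"dz":{"type":"number"},"spin":{"type":"number"}},"additionalProperties":false,"required":["aperture"]},"minItems":1,"maxItems":8},"grip_force":{"type":"number"},"only":{"type":"string"},"quiet":{"type":"boolean"},"lines":{"type":"string"}},"required":["increments"],"additionalProperties":false}. increments is a list of rows, 1 to 8 of them, each an object with the fields aperture (the finger opening in mm), dx, dy, dz (the shift in shares of the most that a row can go, 1 being 50 mm), spin (a turn about the tool's z in fractions of the full range, 1 being pi rad); a field left out counts as zero (the opening has to be given); each row shifts and turns the commanded pose from where the row before left it, along the tool's axes as they then stand; what a row does not reach is not made up. A row lasts 1/10 s, in which the tool goes at most 50 mm and 0.15 rad, less where a joint would pass 70% of its speed; a pose out of reach is approached as far as the arm can. The fingers move at their own pace and stop on an object; grip_force is the grip in N (left out, the last holds). Time passes only in rows, so rows that do not move let the fingers close. The tool returns the time, the measured TCP pose, the force, the opening and the grip force at its end. only (a regular expression) keeps the lines of the reply that match it, lines (a string "A,B") keeps lines A to B, and quiet returns only ok. Input that does not fit is refused with a message, and nothing moves.
- ctrl.get_state(): the state, without advancing time (a new reading comes with each control period).
- ctrl.read_camera(name): name is "side" or "top" or "wrist"; returns the picture (420x560x3 uint8, red, green, blue); there is no depth.
- ctrl.calibration(name): a dict with "intrinsics" (3x3 intrinsics, pixels), "R" (3x3) and "t" (3): a world point X has camera coordinates R X + t; the wrist camera has in their place "mount" (4x4, takes a point from camera to tool coordinates, whose origin is the TCP and whose axes are the flange's). Camera axes: x right, y down, z forward; pixel columns grow to the right and rows downward; lengths in mm; the calibration is good to about 2 mm. The wrist camera is an equidistant fisheye: a pixel r from the principal point sees the ray r / f radians off the axis. A picture is of the moment at which its call begins: read the wrist's pose just before it. calibration takes no time and is no camera call.
- ctrl.hand_in(): hands the job in; it is judged then, once.
Trained networks look in the newest picture that a camera, given by its name, has taken for a name from the list of things; names that differ only in an ending like _2 or _b are one class to them, and where a whole thing is asked for, a point or a joint stands for the part that bears it (a point fixed in the world has none). Each returns a list of dicts, best first, with "conf" (0 to 1); they miss things now and then, are a little off and sometimes report something else, mostly with a low value. They report only what shows in the picture. A call takes as long as a camera call. They do not tell look-alikes from the thing itself.
- ctrl.recognise(camera, thing): "xyz" ([x, y, z] in mm, in world coordinates, good to about 4 mm: the middle of the surface that is visible of it).
- ctrl.cut_out(camera, thing): "mask" (420x560 bool, what is visible of it).
The state is a dict: "clock": time; "joints": joint angles; "dq": joint speeds; "joint_torque": joint torques, N m; "eef_pos": TCP position; "tool_rot": TCP orientation; "ft_force": force on the tool from outside, world axes, zero at the start; "moment": the same for the moment, N m; "opening": finger opening in mm; "gripper_force": force on a finger pad.
Only numpy, scipy, OpenCV 4.12 (cv2) and the standard library are available. Lean on these libraries where they do the work, as an engineer would, in place of code of your own. Each camera call takes 0.05 s, during which the arm holds its last target. There are 200 camera calls.

## Working session

There is one attempt and no reset: what is moved stays moved. The work goes in short steps, Python scripts to look and compute and a tool call to move; the robot and the scene stay as the last step left them, time stands still between calls to the robot, and variables do not carry over. Pictures are saved under pics/ and viewed, at most 14 in all, crops included, and the job is handed in when it is done.

```bash
mkdir -p pics
```

Create h.py:
```python
from cell import ctrl
import numpy as np, cv2
from scipy.spatial.transform import Rotation as Ro
def cal(c):
    k=ctrl.calibration(c); return np.array(k['intrinsics']),np.array(k['R']),np.array(k['t']).ravel()
def proj(c,X):
    K,R,t=cal(c); p=K@(R@np.array(X,float)+t); return p[:2]/p[2]
def ray(c,u,v,z):
    K,R,t=cal(c); d=R.T@np.linalg.solve(K,[u,v,1]); o=-R.T@t; return o+d*(z-o[2])/d[2]
def save(c,n):
    im=ctrl.read_camera(c); cv2.imwrite('pics/'+n,im[:,:,::-1]); return im
```

Run:
```python
from h import *
s=ctrl.get_state(); print(s['eef_pos'],s['tool_rot'],s['opening'],ctrl.pinch_z,s['clock'])
print(Ro.from_quat(s['tool_rot']).as_matrix().round(3))
for c in('top','side'):
    save(c,c+'0.png')
    for n in 'tin_xl tin_l tin_m tin_s dish_xl dish_l dish_m dish_s vial_bundle spray_bottle'.split():
        print(c,n,[(np.round(d['xyz']).tolist(),round(d['conf'],2),proj(c,d['xyz']).round().tolist()) for d in ctrl.recognise(c,n)][:4])
```

```text
[177.54787072 572.56499387 230.27820308] [ 1.49823656e-01  9.88712320e-01 -8.82458788e-04 -2.05496898e-04] 85.28657348007943 18.700000000000003 0.0
[[-0.955  0.296 -0.001]
 [ 0.296  0.955 -0.002]
 [ 0.    -0.002 -1.   ]]
top tin_xl [([538.0, -476.0, 30.0], 0.78, [394.0, 186.0]), ([390.0, -235.0, 35.0], 0.62, [290.0, 246.0]), ([390.0, -524.0, 31.0], 0.57, [417.0, 250.0])]
top tin_l [([395.0, -237.0, 64.0], 0.7, [291.0, 243.0]), ([403.0, -246.0, 128.0], 0.6, [297.0, 236.0]), ([392.0, -245.0, 95.0], 0.5, [296.0, 243.0])]
top tin_m [([395.0, -237.0, 64.0], 0.7, [291.0, 243.0]), ([403.0, -246.0, 128.0], 0.6, [297.0, 236.0]), ([392.0, -245.0, 95.0], 0.5, [296.0, 243.0])]
top tin_s [([395.0, -237.0, 64.0], 0.7, [291.0, 243.0]), ([403.0, -246.0, 128.0], 0.6, [297.0, 236.0]), ([392.0, -245.0, 95.0], 0.5, [296.0, 243.0])]
top dish_xl [([423.0, -113.0, 6.0], 0.92, [238.0, 232.0]), ([570.0, 136.0, 5.0], 0.73, [135.0, 168.0])]
top dish_l [([414.0, -380.0, 7.0], 0.84, [352.0, 239.0]), ([546.0, -381.0, 0.0], 0.6, [352.0, 184.0]), ([536.0, -251.0, -1.0], 0.57, [298.0, 187.0])]
top dish_m [([414.0, -
[... 955 characters left out ...]
249.0, 218.0]), ([399.0, -265.0, 54.0], 0.63, [247.0, 244.0])]
side dish_xl [([451.0, -103.0, 5.0], 0.6, [260.0, 225.0]), ([562.0, 140.0, 1.0], 0.46, [285.0, 184.0])]
side dish_l [([541.0, -241.0, 3.0], 0.81, [301.0, 251.0]), ([543.0, -374.0, 1.0], 0.52, [313.0, 283.0])]
side dish_m [([541.0, -241.0, 3.0], 0.81, [301.0, 251.0]), ([543.0, -374.0, 1.0], 0.52, [313.0, 283.0])]
side dish_s [([541.0, -241.0, 3.0], 0.81, [301.0, 251.0]), ([543.0, -374.0, 1.0], 0.52, [313.0, 283.0])]
side vial_bundle [([428.0, 14.0, 37.0], 0.82, [247.0, 196.0])]
side spray_bottle [([557.0, 35.0, 47.0], 0.72, [289.0, 187.0]), ([406.0, -258.0, 81.0], 0.67, [249.0, 233.0]), ([427.0, 11.0, 39.0], 0.39, [247.0, 196.0])]
```

View pics/top0.png

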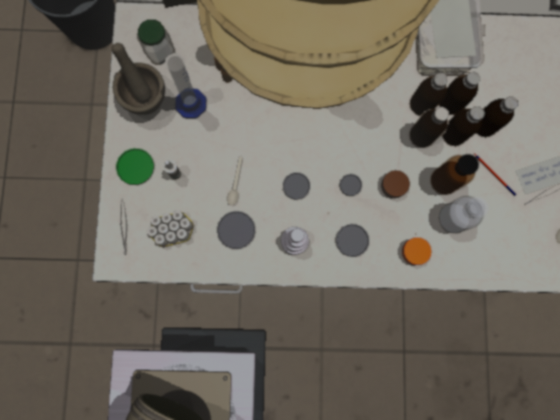

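View pics/side0.png

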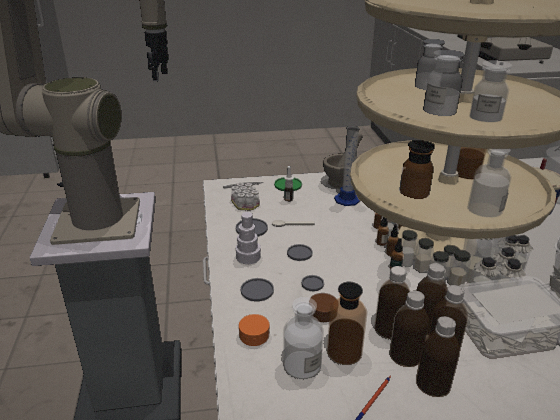

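The top view shows four grey dishes at (236,230), (353,240), (297,186) and (351,185), in falling size order. The tin stack is at about (295,240). The green disc (135,167) and the brown and orange tins (396,184), (417,251) are look-alikes to leave alone. Next I measure from the masks and confirm in a crop.

Run:
```python
from h import *
for c in('top','side'):
    im=ctrl.read_camera(c)
    for n,z in(('dish_xl',7),('dish_l',7)):
        for d in ctrl.cut_out(c,n):
            m=d['mask'].astype(np.uint8); cs=max(cv2.findContours(m,0,1)[0],key=cv2.contourArea)
            p=cs.reshape(-1,2).astype(float); W=np.array([ray(c,u,v,z)[:2] for u,v in p])
            (x,y),r=cv2.minEnclosingCircle(W.astype(np.float32))
            A=np.c_[2*W,np.ones(len(W))]; s=np.linalg.lstsq(A,(W**2).sum(1),rcond=None)[0]
            print(c,n,round(d['conf'],2),'px',p.mean(0).round(),'fit',s[:2].round(1),'r',round(np.sqrt(s[2]+s[0]**2+s[1]**2),1))
    for n in('tin_xl','tin_l'):
        for d in ctrl.cut_out(c,n):
            v,u=np.nonzero(d['mask']); print(c,n,round(d['conf'],2),'u',u.min(),u.max(),u.mean().round(1),'v',v.min(),v.max(),v.mean().round(1),len(u))
    for k in range(5): print(c,'pred',k,proj(c,[397,-243,32*k]).round(1),end=' ')
    print()
im=cv2.imread('pics/top0.png')[150:280,210:440]; a=cv2.resize(im,None,fx=3,fy=3,interpolation=2)
im=cv2.imread('pics/side0.png')[205:275,210:320]; b=cv2.resize(im,None,fx=3,fy=3,interpolation=2)
b=cv2.copyMakeBorder(b,0,0,0,a.shape[1]-b.shape[1],0); cv2.imwrite('pics/crop1.png',np.vstack([a,b])); print(a.shape,b.shape)
```

```text
top dish_xl 0.78 px [236. 229.] fit [ 429.3 -109.5] r 43.3
top dish_xl 0.7 px [135. 166.] fit [573.9 135.5] r 44.6
top dish_l 0.95 px [351. 184.] fit [ 544.2 -378. ] r 24.2
top dish_l 0.77 px [353. 240.] fit [ 411.4 -381.9] r 37.5
top dish_l 0.75 px [297. 185.] fit [ 538.9 -248.4] r 32.7
top tin_xl 0.87 u 402 431 416.4 v 237 263 250.7 629
top tin_xl 0.83 u 381 410 395.5 v 169 197 183.3 674
top tin_xl 0.54 u 282 308 291.3 v 226 254 243.7 162
top tin_xl 0.39 u 285 305 292.0 v 231 250 243.8 119
top tin_xl 0.35 u 218 255 235.9 v 212 248 229.6 1104
top tin_l 0.71 u 285 305 291.8 v 231 250 243.9 125
top tin_l 0.54 u 290 306 299.6 v 233 246 241.2 94
top tin_l 0.42 u 291 303 297.3 v 229 241 235.1 128
top pred 0 [293.1 244.9] top pred 1 [293.7 243.4] top pred 2 [294.3 241.9] top pred 3 [295.  240.2] top pred 4 [295.7 238.5] 
side dish_xl 0.8 px [259. 226.] fit [ 445.6 -107.7] r 32.7
side dish_xl 0.79 px [280. 184.] fit [550.5 135.2] r 35.3
side dish_l 0.57 px [257. 289.] fit [ 409.7 -381.1] r 39.6
side dish_l 0.56 px [299. 252.] fit [ 533.4 -249. ] r 34.6
side dish_l 0.5 px [313. 283.] fit [ 541.8 -378.9] r 26.1
side tin_xl 0.73 u 236 260 248.3 v 245 263 255.5 315
side tin_xl 0.73 u 239 269 253.8 v 314 345 329.4 816
side tin_xl 0.68 u 312 335 322.9 v 293 321 305.5 460
side tin_xl 0.67 u 237 258 247.7 v 235 252 244.3 263
side tin_l 0.78 u 237 258 247.3 v 234 253 244.2 292
side tin_l 0.77 u 239 254 246.5 v 225 240 232.7 204
side tin_l 0.53 u 241 252 246.7 v 212 227 218.9 161
side pred 0 [245.6 257.3] side pred 1 [245.3 246.9] side pred 2 [244.9 236.2] side pred 3 [244.5 225.2] side pred 4 [244.1 214. ] 
(390, 690, 3) (210, 690, 3)
```

View pics/crop1.png

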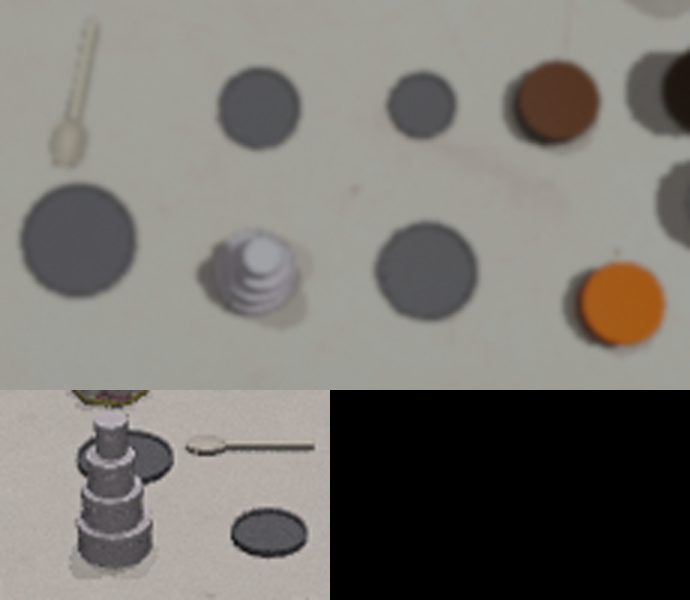

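The crop confirms the four grey dishes: XL (236,230), L (352,240), M (296,186) and S (351,185). The stack lid is at (297,235), which puts the stack at about (404,-247). First I turn the tool so that its y axis lies along world x.

The rows are not in the units I measure in: shifts go in shares of 50 mm and turns go in shares of pi rad. I convert before sending: 0.15 rad / 3.1416 = 0.0477.

>>> {"method": "creep_tool", "body": {"increments": [{"aperture": 60,"spin": 0.0477},{"aperture": 60,"spin": 0.0477},{"aperture": 60,"spin": 0.0477},{"aperture": 60,"spin": 0.0477},{"aperture": 60,"spin": 0.0477},{"aperture": 60,"spin": 0.0477},{"aperture": 60,"spin": 0.0477},{"aperture": 60,"spin": 0.0477}], "grip_force": 40}}

```text
clock: 2.4
eef_pos: [177.8, 573.1, 231.3]
tool_rot: [0.684, 0.729, -0.0, 0.0]
ft_force: [0.6, -0.4, -0.1]
opening: 60.0
gripper_force: 0.0
```

>>> {"method": "creep_tool", "body": {"increments": [{"aperture": 60,"spin": 0.0223},{"aperture": 60}]}}

```text
clock: 2.6
eef_pos: [177.7, 573.1, 231.3]
tool_rot: [0.707, 0.707, 0.0, -0.0]
ft_force: [1.5, 0.2, 0.3]
opening: 60.2
gripper_force: 0.0
```

```bash
python3 -c "
from h import *
s=ctrl.get_state();print(Ro.from_quat(s['tool_rot']).as_matrix().round(3),s['joints'])"
```

```text
[[ 0.001  1.     0.   ]
 [ 1.    -0.001  0.   ]
 [ 0.     0.    -1.   ]] [ 1.18463472e+00  1.30384204e-01  1.48819752e+00 -3.55683839e-06
  1.52298734e+00  1.18561626e+00]
```

Scaled: -45 mm is -0.9, 35 mm is 0.7.

>>> {"method": "creep_tool", "body": {"increments": [{"aperture": 60,"dx": -0.66,"dy": 0.7},{"aperture": 60,"dx": -0.66,"dy": 0.7},{"aperture": 60,"dx": -0.66,"dy": 0.7},{"aperture": 60,"dx": -0.66,"dy": 0.7},{"aperture": 60,"dx": -0.66,"dy": 0.7},{"aperture": 60,"dx": -0.66,"dy": 0.7},{"aperture": 60,"dx": -0.9,"dy": 0.32},{"aperture": 60,"dx": -0.9}]}}

```text
clock: 3.4
eef_pos: [405.4, 283.0, 231.2]
tool_rot: [0.707, 0.708, 0.0, 0.0]
ft_force: [-0.0, -0.4, 0.9]
opening: 60.3
gripper_force: 0.0
```

>>> {"method": "creep_tool", "body": {"increments": [{"aperture": 60,"dx": -0.9},{"aperture": 60,"dx": -0.9},{"aperture": 60,"dx": -0.9},{"aperture": 60,"dx": -0.9},{"aperture": 60,"dx": -0.9},{"aperture": 60,"dx": -0.9},{"aperture": 60,"dx": -0.9},{"aperture": 60,"dx": -0.9}]}}

```text
clock: 4.2
eef_pos: [403.5, -76.7, 231.7]
tool_rot: [0.706, 0.708, 0.0, 0.001]
ft_force: [1.2, 0.2, -0.3]
opening: 60.0
gripper_force: 0.0
```

>>> {"method": "creep_tool", "body": {"increments": [{"aperture": 60,"dx": -0.9,"dz": 0.4},{"aperture": 60,"dx": -0.9,"dz": 0.4},{"aperture": 60,"dx": -0.9,"dz": 0.4},{"aperture": 60,"dx": -0.76,"dz": 0.4},{"aperture": 60},{"aperture": 60}]}}

```text
clock: 4.8
eef_pos: [403.1, -248.2, 150.6]
tool_rot: [0.707, 0.707, 0.0, -0.001]
ft_force: [-0.1, 0.9, -0.4]
opening: 60.3
gripper_force: 0.0
```

Run:
```python
from h import *
s=ctrl.get_state(); save('wrist','w1.png'); print(s['eef_pos'],s['joints'])
k=ctrl.calibration('wrist'); print(k)
T=np.eye(4);T[:3,:3]=Ro.from_quat(s['tool_rot']).as_matrix();T[:3,3]=s['eef_pos']
M=T@np.array(k['mount']);K=np.array(k['intrinsics'])
def wp(X):
    c=np.linalg.inv(M)@np.r_[X,1];th=np.arctan2(np.hypot(c[0],c[1]),c[2]);d=c[:2]/max(np.hypot(c[0],c[1]),1e-9);return K[:2,2]+K[0,0]*th*d
for z in(128,96,64,32): print(z,wp([404,-247,z]).round(1))
```

```text
[ 403.06282602 -248.1589354   150.63083378] [-6.60480735e-01 -1.63101325e-01  1.92740731e+00  2.99306825e-04
  1.37933872e+00 -6.60218972e-01]
{'intrinsics': array([[325.1922621 ,   0.        , 282.22377342],
       [  0.        , 325.1922621 , 207.11054696],
       [  0.        ,   0.        ,   1.        ]]), 'mount': array([[ 6.04027747e-04, -9.63749393e-01, -2.66808437e-01,
         6.65617938e+01],
       [ 9.99999813e-01,  6.06717722e-04,  7.23507758e-05,
        -1.86650073e-01],
       [ 9.21493907e-05, -2.66808431e-01,  9.63749580e-01,
        -1.43760241e+02],
       [ 0.00000000e+00,  0.00000000e+00,  0.00000000e+00,
         1.00000000e+00]])}
128 [284.3 241.1]
96 [284.1 223. ]
64 [283.9 209.4]
32 [283.8 198.9]
```

View pics/w1.png

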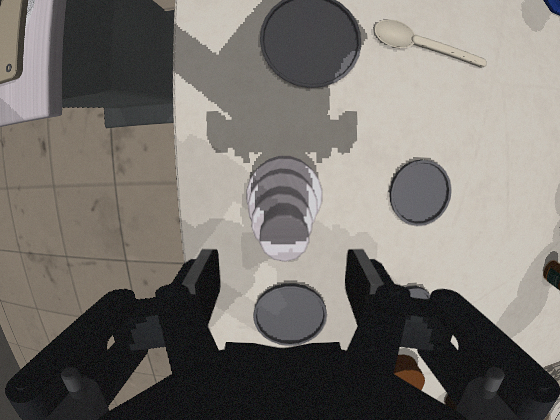

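The lid of tin_s is centred near (284,238) in the wrist view, against a prediction of (284,241). The rims of the lower tins also match x=404, y=-247, so I descend and grasp it.

Scaled: 24 mm is 0.48, 23 mm is 0.46.

>>> {"method": "creep_tool", "body": {"increments": [{"aperture": 50,"dx": 0.02,"dz": 0.48},{"aperture": 50,"dz": 0.46},{"aperture": 45},{"aperture": 24},{"aperture": 24},{"aperture": 24},{"aperture": 24},{"aperture": 24}], "grip_force": 40}}

```text
clock: 5.65
eef_pos: [404.8, -247.5, 105.8]
tool_rot: [0.707, 0.707, 0.0, 0.001]
ft_force: [0.3, 1.2, 6.1]
opening: 25.9
gripper_force: 39.8
```

>>> {"method": "creep_tool", "body": {"increments": [{"aperture": 24,"dz": -0.2},{"aperture": 24,"dz": -0.5},{"aperture": 24,"dz": -0.5},{"aperture": 24}]}}

```text
clock: 6.05
eef_pos: [405.6, -248.5, 168.9]
tool_rot: [0.707, 0.707, 0.0, 0.003]
ft_force: [0.3, -0.2, 1.3]
opening: 25.7
gripper_force: 39.5
```

Run:
```python
from h import *
s=ctrl.get_state();print(s['eef_pos'],s['opening'],s['gripper_force'],s['ft_force'])
im=ctrl.read_camera('side');a=cv2.resize(im[170:290,190:330,::-1],None,fx=4,fy=4,interpolation=2)
cv2.imwrite('pics/s1.png',a)
```

```text
[ 405.64865552 -248.49932942  168.92043973] 25.667432433078886 39.46020039010136 [ 0.25437123 -0.1528087   1.33689788]
```

View pics/s1.png

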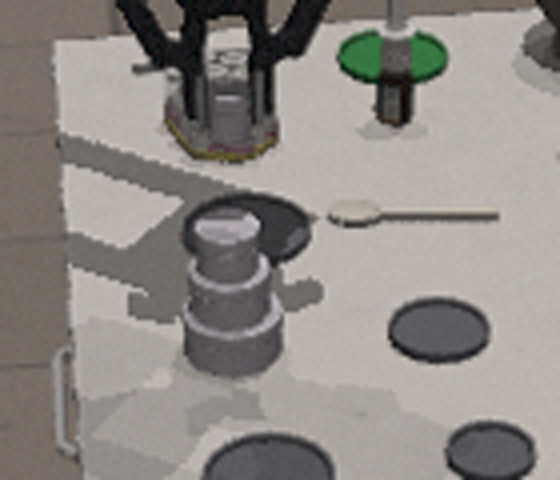

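Tin_s is held upright and clear of the three tins still standing. On to dish_s.

Scaled: 35 mm is 0.7, -33 mm is -0.66.

>>> {"method": "creep_tool", "body": {"increments": [{"aperture": 24,"dx": -0.66,"dy": 0.7},{"aperture": 24,"dx": -0.66,"dy": 0.7},{"aperture": 24,"dx": -0.66,"dy": 0.7},{"aperture": 24,"dx": -0.64,"dy": 0.7},{"aperture": 24,"dz": 0.7},{"aperture": 24,"dz": 0.7},{"aperture": 24,"dz": 0.7},{"aperture": 24}]}}

```text
clock: 6.9
eef_pos: [539.1, -374.3, 51.0]
tool_rot: [0.707, 0.707, -0.001, -0.007]
ft_force: [-0.9, 1.0, -1.7]
opening: 26.0
gripper_force: 39.5
```

>>> {"method": "creep_tool", "body": {"increments": [{"aperture": 24,"dz": 0.4},{"aperture": 24},{"aperture": 24}]}}

```text
clock: 7.2
eef_pos: [543.8, -378.0, 40.5]
tool_rot: [0.707, 0.707, 0.0, 0.0]
ft_force: [0.3, 0.3, 1.3]
opening: 26.0
gripper_force: 39.5
```

Scaled: 15 mm is 0.3, 8 mm is 0.16.

>>> {"method": "creep_tool", "body": {"increments": [{"aperture": 24,"dz": 0.3},{"aperture": 24,"dz": 0.16},{"aperture": 24},{"aperture": 24,"dz": 0.06},{"aperture": 24},{"aperture": 24}]}}

```text
clock: 7.8
eef_pos: [543.9, -378.1, 13.6]
tool_rot: [0.707, 0.707, 0.0, 0.0]
ft_force: [0.1, -0.2, 0.3]
opening: 26.4
gripper_force: 39.5
```

Run:
```python
from h import *
im=ctrl.read_camera('side');a=cv2.resize(im[210:310,240:380,::-1],None,fx=5,fy=5,interpolation=2)
cv2.imwrite('pics/s2.png',a)
```

```text
(no output)
```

View pics/s2.png

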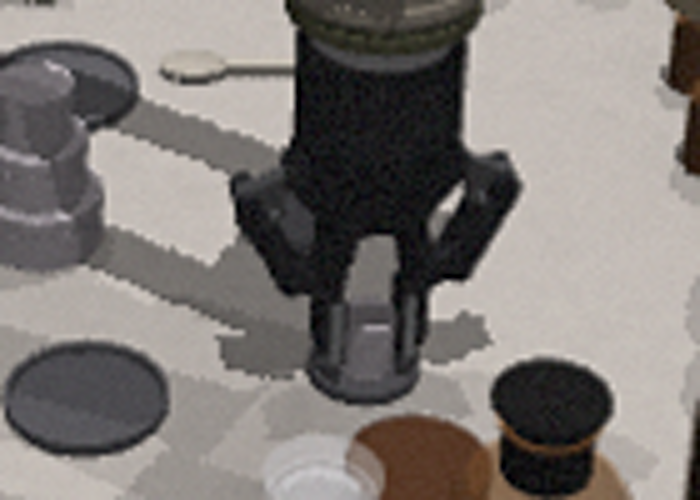

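The tin is over dish_s, with the fingertips above the rim. I lower 1 mm, release and retreat.

Scaled: -40 mm is -0.8, -25 mm is -0.5.

>>> {"method": "creep_tool", "body": {"increments": [{"aperture": 24,"dz": 0.02},{"aperture": 24},{"aperture": 50},{"aperture": 50},{"aperture": 50},{"aperture": 50,"dz": -0.5},{"aperture": 55,"dz": -0.8},{"aperture": 60,"dz": -0.8}]}}

```text
clock: 8.65
eef_pos: [542.9, -377.3, 117.2]
tool_rot: [0.707, 0.707, -0.0, -0.001]
ft_force: [-0.0, -0.4, 0.5]
opening: 59.8
gripper_force: 0.0
```

>>> {"method": "creep_tool", "body": {"increments": [{"aperture": 60,"dx": 0.66,"dy": -0.7},{"aperture": 60,"dx": 0.66,"dy": -0.7},{"aperture": 60,"dx": 0.66,"dy": -0.7},{"aperture": 60,"dx": 0.64,"dy": -0.7},{"aperture": 60},{"aperture": 60}]}}

```text
clock: 9.25
eef_pos: [403.0, -246.2, 117.3]
tool_rot: [0.707, 0.707, 0.0, 0.0]
ft_force: [0.7, -0.9, 0.7]
opening: 60.5
gripper_force: 0.0
```

Run:
```python
from h import *
s=ctrl.get_state();print(s['eef_pos']); save('wrist','w2.png')
im=ctrl.read_camera('top');ctrl.read_camera('side')
for c,n in (('top','tin_s'),('side','tin_s')): print([(np.round(d['xyz']),round(d['conf'],2)) for d in ctrl.recognise(c,n)])
```

```text
[ 403.0419355  -246.18229993  117.26915738]
[(array([ 392., -225.,   64.]), 0.37)]
[(array([ 544., -380.,   29.]), 0.76), (array([ 404., -257.,   91.]), 0.73), (array([ 398., -265.,   58.]), 0.49)]
```

>>> {"method": "creep_tool", "body": {"increments": [{"aperture": 60,"dx": -0.02,"dy": 0.02,"dz": 0.5},{"aperture": 60,"dz": 0.4},{"aperture": 58},{"aperture": 36},{"aperture": 36},{"aperture": 36},{"aperture": 36},{"aperture": 36}]}}

```text
clock: 10.3
eef_pos: [405.3, -248.4, 73.2]
tool_rot: [0.707, 0.707, 0.0, 0.001]
ft_force: [0.4, -0.5, 2.7]
opening: 38.2
gripper_force: 40.4
```

View pics/w2.png

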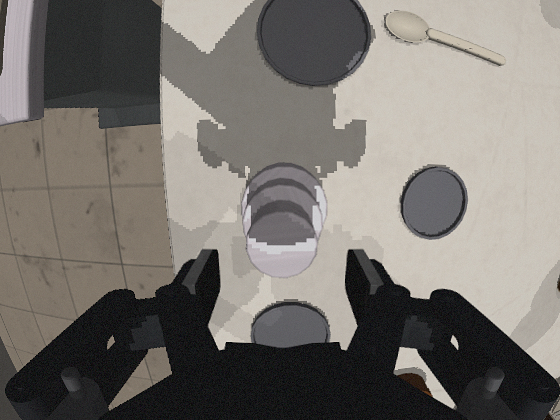

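Three tins are left in line and tin_m is gripped at 38 mm. I lift it and carry it to dish_m.

Scaled: 34 mm is 0.68, 33 mm is 0.66.

>>> {"method": "creep_tool", "body": {"increments": [{"aperture": 36,"dz": -0.2},{"aperture": 36,"dz": -0.4},{"aperture": 36,"dz": -0.2},{"aperture": 36,"dy": 0.66},{"aperture": 36,"dy": 0.66},{"aperture": 36,"dy": 0.68},{"aperture": 36,"dy": 0.66},{"aperture": 36}]}}

```text
clock: 11.1
eef_pos: [540.8, -247.5, 112.3]
tool_rot: [0.707, 0.708, 0.0, 0.001]
ft_force: [-0.8, -0.5, -1.1]
opening: 38.2
gripper_force: 40.6
```

>>> {"method": "creep_tool", "body": {"increments": [{"aperture": 36,"dz": 0.7},{"aperture": 36,"dz": 0.7},{"aperture": 36,"dz": 0.3},{"aperture": 36,"dz": 0.16},{"aperture": 36},{"aperture": 36}]}}

```text
clock: 11.7
eef_pos: [538.7, -248.6, 21.0]
tool_rot: [0.707, 0.707, 0.0, 0.001]
ft_force: [-0.4, -0.5, -0.4]
opening: 37.9
gripper_force: 40.6
```

Scaled: 5 mm is 0.1, 3 mm is 0.06.

>>> {"method": "creep_tool", "body": {"increments": [{"aperture": 36,"dz": 0.1},{"aperture": 36,"dz": 0.06},{"aperture": 36,"dz": 0.016},{"aperture": 36},{"aperture": 60},{"aperture": 60},{"aperture": 60},{"aperture": 60}]}}

```text
clock: 12.5
eef_pos: [537.6, -247.9, 10.3]
tool_rot: [0.707, 0.707, -0.0, -0.0]
ft_force: [0.1, 0.1, 0.1]
opening: 60.1
gripper_force: 0.0
```

>>> {"method": "creep_tool", "body": {"increments": [{"aperture": 60,"dz": -0.3},{"aperture": 65,"dz": -0.7},{"aperture": 70,"dz": -0.5},{"aperture": 70,"dy": -0.66},{"aperture": 75,"dy": -0.66},{"aperture": 75,"dy": -0.68},{"aperture": 75,"dy": -0.66},{"aperture": 75}]}}

```text
clock: 13.3
eef_pos: [401.4, -247.4, 85.5]
tool_rot: [0.708, 0.707, -0.0, -0.001]
ft_force: [0.4, -0.4, 0.3]
opening: 75.1
gripper_force: 0.0
```

>>> {"method": "creep_tool", "body": {"increments": [{"aperture": 75}]}}

```text
clock: 13.4
eef_pos: [404.9, -248.4, 86.7]
tool_rot: [0.707, 0.707, 0.0, 0.001]
ft_force: [0.6, -0.7, 1.1]
opening: 75.1
gripper_force: 0.0
```

Scaled: 25 mm is 0.5, 23 mm is 0.46.

>>> {"method": "creep_tool", "body": {"increments": [{"aperture": 75,"dz": 0.5},{"aperture": 75,"dz": 0.46},{"aperture": 75},{"aperture": 48},{"aperture": 48},{"aperture": 48},{"aperture": 48},{"aperture": 48}]}}

```text
clock: 14.2
eef_pos: [406.2, -248.8, 39.3]
tool_rot: [0.707, 0.707, 0.0, 0.002]
ft_force: [0.4, 0.9, 7.5]
opening: 50.3
gripper_force: 42.1
```

>>> {"method": "creep_tool", "body": {"increments": [{"aperture": 48,"dz": -0.2},{"aperture": 48,"dz": -0.4},{"aperture": 48,"dz": -0.2},{"aperture": 48},{"aperture": 48}]}}

```text
clock: 14.7
eef_pos: [404.8, -248.0, 77.5]
tool_rot: [0.707, 0.707, 0.0, 0.0]
ft_force: [0.0, -0.1, -1.9]
opening: 50.1
gripper_force: 42.1
```

Run:
```python
from h import *
im=ctrl.read_camera('side');a=cv2.resize(im[190:310,200:350,::-1],None,fx=5,fy=5,interpolation=2)
cv2.imwrite('pics/s3.png',a)
```

```text
(no output)
```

View pics/s3.png

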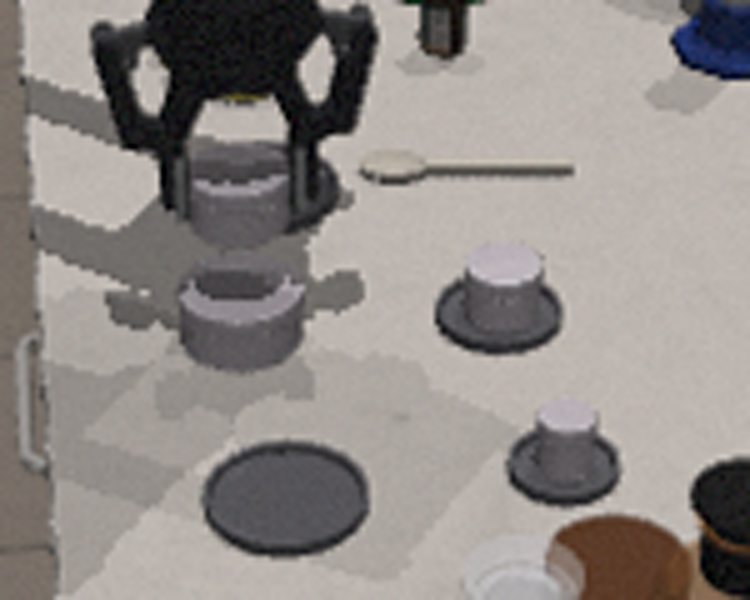

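Tin_s stands in dish_s and tin_m in dish_m. Tin_l is held upright and tin_xl remains. On to dish_l.

Scaled: -34 mm is -0.68, -33 mm is -0.66.

>>> {"method": "creep_tool", "body": {"increments": [{"aperture": 48,"dx": -0.66,"dy": 0.04},{"aperture": 48,"dx": -0.68,"dy": 0.04},{"aperture": 48,"dx": -0.68,"dy": 0.04},{"aperture": 48,"dx": -0.66},{"aperture": 48,"dz": 0.6},{"aperture": 48,"dz": 0.4},{"aperture": 48},{"aperture": 48}]}}

```text
clock: 15.55
eef_pos: [410.0, -381.0, 26.5]
tool_rot: [0.707, 0.707, 0.0, -0.001]
ft_force: [0.6, -0.4, -1.4]
opening: 50.6
gripper_force: 42.1
```

>>> {"method": "creep_tool", "body": {"increments": [{"aperture": 48,"dz": 0.16},{"aperture": 48,"dz": 0.1},{"aperture": 48,"dz": 0.04},{"aperture": 48},{"aperture": 48},{"aperture": 48,"dz": 0.02},{"aperture": 48},{"aperture": 48}]}}

```text
clock: 16.35
eef_pos: [410.8, -382.0, 11.6]
tool_rot: [0.707, 0.707, 0.0, 0.0]
ft_force: [-0.3, 1.0, -2.1]
opening: 49.9
gripper_force: 42.1
```

Scaled: 1 mm is 0.02, 0.7 mm is 0.014.

>>> {"method": "creep_tool", "body": {"increments": [{"aperture": 48,"dz": 0.02},{"aperture": 48,"dz": 0.02},{"aperture": 48,"dz": 0.014},{"aperture": 48}]}}

```text
clock: 16.75
eef_pos: [410.9, -382.1, 10.3]
tool_rot: [0.707, 0.707, -0.0, 0.0]
ft_force: [-5.5, 5.6, 13.6]
opening: 50.6
gripper_force: 43.2
```

>>> {"method": "creep_tool", "body": {"increments": [{"aperture": 72},{"aperture": 72},{"aperture": 72},{"aperture": 72,"dz": -0.2},{"aperture": 80,"dz": -0.6},{"aperture": 85,"dz": -0.4},{"aperture": 85,"dx": 0.66,"dy": -0.04},{"aperture": 85,"dx": 0.68,"dy": -0.04}]}}

```text
clock: 17.55
eef_pos: [407.5, -315.7, 70.8]
tool_rot: [0.708, 0.707, 0.0, 0.002]
ft_force: [1.2, 1.0, 0.1]
opening: 84.9
gripper_force: 0.0
```

>>> {"method": "creep_tool", "body": {"increments": [{"aperture": 85,"dx": 0.68,"dy": -0.04},{"aperture": 85,"dx": 0.66},{"aperture": 85},{"aperture": 85}]}}

```text
clock: 17.95
eef_pos: [405.2, -247.7, 69.6]
tool_rot: [0.707, 0.708, -0.0, 0.001]
ft_force: [-0.7, -0.9, 0.9]
opening: 85.2
gripper_force: 0.0
```

Run:
```python
from h import *
im=ctrl.read_camera('side');a=cv2.resize(im[190:310,200:350,::-1],None,fx=5,fy=5,interpolation=2)
w=ctrl.read_camera('wrist')[:,:,::-1]
cv2.imwrite('pics/s4.png',np.hstack([cv2.resize(a,(400,320)),cv2.resize(w,(400,320))]))
```

```text
(no output)
```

View pics/s4.png

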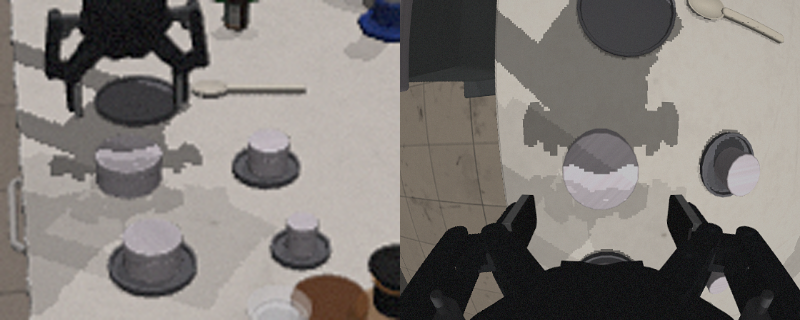

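Tin_l stands in dish_l and only tin_xl is left, centred between the fingers.

Scaled: 30 mm is 0.6, 26 mm is 0.52.

>>> {"method": "creep_tool", "body": {"increments": [{"aperture": 85,"dz": 0.6},{"aperture": 85,"dz": 0.52},{"aperture": 85,"dz": 0.18},{"aperture": 85},{"aperture": 60},{"aperture": 60},{"aperture": 60},{"aperture": 60}], "grip_force": 50}}

```text
clock: 18.85
eef_pos: [405.9, -249.1, 5.9]
tool_rot: [0.707, 0.707, 0.0, 0.002]
ft_force: [-2.6, 1.1, 5.7]
opening: 62.1
gripper_force: 53.9
```

>>> {"method": "creep_tool", "body": {"increments": [{"aperture": 60,"dz": -0.2},{"aperture": 60,"dz": -0.4},{"aperture": 60,"dz": -0.1},{"aperture": 60},{"aperture": 60}]}}

```text
clock: 19.35
eef_pos: [404.7, -247.9, 38.7]
tool_rot: [0.707, 0.707, 0.0, 0.0]
ft_force: [-0.4, 0.3, -2.0]
opening: 61.9
gripper_force: 55.0
```

Scaled: 35 mm is 0.7, 34 mm is 0.68.

>>> {"method": "creep_tool", "body": {"increments": [{"aperture": 60,"dx": 0.68,"dy": 0.12},{"aperture": 60,"dx": 0.7,"dy": 0.12},{"aperture": 60,"dx": 0.68,"dy": 0.12},{"aperture": 60,"dx": 0.7,"dy": 0.12},{"aperture": 60},{"aperture": 60,"dz": 0.3},{"aperture": 60,"dz": 0.16},{"aperture": 60}]}}

```text
clock: 20.15
eef_pos: [426.9, -109.8, 13.9]
tool_rot: [0.707, 0.707, -0.001, -0.002]
ft_force: [0.4, -0.3, -1.4]
opening: 62.0
gripper_force: 54.9
```

>>> {"method": "creep_tool", "body": {"increments": [{"aperture": 60,"dz": 0.08},{"aperture": 60,"dz": 0.04},{"aperture": 60},{"aperture": 60,"dz": 0.02},{"aperture": 60,"dz": 0.02},{"aperture": 60,"dz": 0.014},{"aperture": 60}]}}

```text
clock: 20.85
eef_pos: [429.1, -110.2, 8.8]
tool_rot: [0.707, 0.707, -0.0, 0.0]
ft_force: [-9.7, 1.7, 18.5]
opening: 61.7
gripper_force: 56.6
```

```bash
python3 - <<'E'
from h import *
im=ctrl.read_camera('side');a=cv2.resize(im[150:270,200:350,::-1],None,fx=5,fy=5,interpolation=2)
cv2.imwrite('pics/s5.png',a)
E
```

```text
(no output)
```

View pics/s5.png

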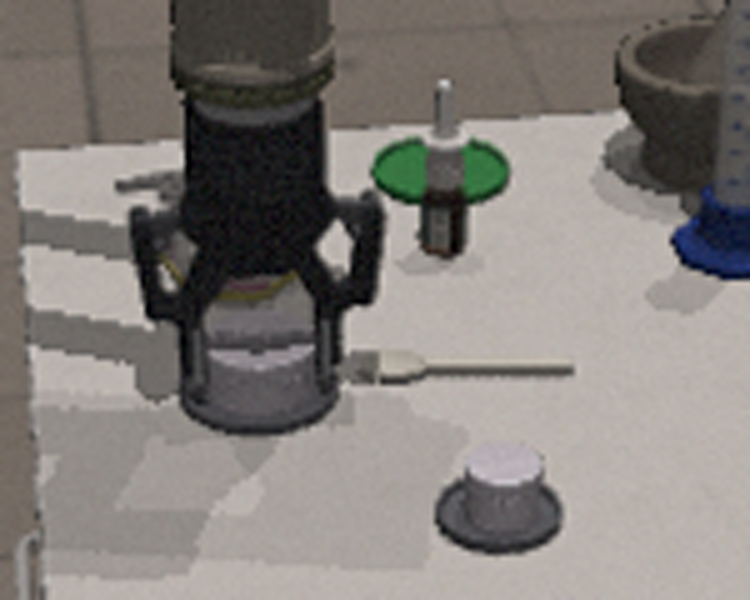

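Contact came at the expected height: the tin sits inside the rim and pressed lightly down. I release and retreat.

Scaled: -45 mm is -0.9, -40 mm is -0.8.

>>> {"method": "creep_tool", "body": {"increments": [{"aperture": 60,"dz": -0.014},{"aperture": 85},{"aperture": 85},{"aperture": 85},{"aperture": 85},{"aperture": 85,"dz": -0.4},{"aperture": 85,"dz": -0.8},{"aperture": 85,"dz": -0.9}]}}

```text
clock: 21.7
eef_pos: [427.2, -109.3, 112.4]
tool_rot: [0.707, 0.707, -0.001, -0.002]
ft_force: [0.4, -0.9, 0.8]
opening: 85.3
gripper_force: 0.0
```

>>> {"method": "creep_tool", "body": {"increments": [{"aperture": 85,"dz": -0.9},{"aperture": 85,"dy": -0.6,"dz": -0.6},{"aperture": 85,"dy": -0.4},{"aperture": 85,"dx": 0.8},{"aperture": 85,"dx": 0.9},{"aperture": 85,"dx": 0.9},{"aperture": 85,"dx": 0.9},{"aperture": 85}]}}

```text
clock: 22.5
eef_pos: [378.1, 69.9, 187.8]
tool_rot: [0.705, 0.71, 0.001, -0.001]
ft_force: [-0.7, 0.0, -0.1]
opening: 85.2
gripper_force: 0.0
```

Run:
```python
from h import *
im=ctrl.read_camera('side')[170:310,200:370,::-1];t=ctrl.read_camera('top')[130:280,90:440,::-1]
cv2.imwrite('pics/end.png',np.vstack([cv2.resize(t,(700,300),interpolation=2),cv2.copyMakeBorder(cv2.resize(im,(364,300),interpolation=2),0,0,0,336,0)]))
s=ctrl.get_state();print(s['clock'],s['eef_pos'])
```

```text
22.6 [378.52255712  65.90464639 187.69115081]
```

View pics/end.png

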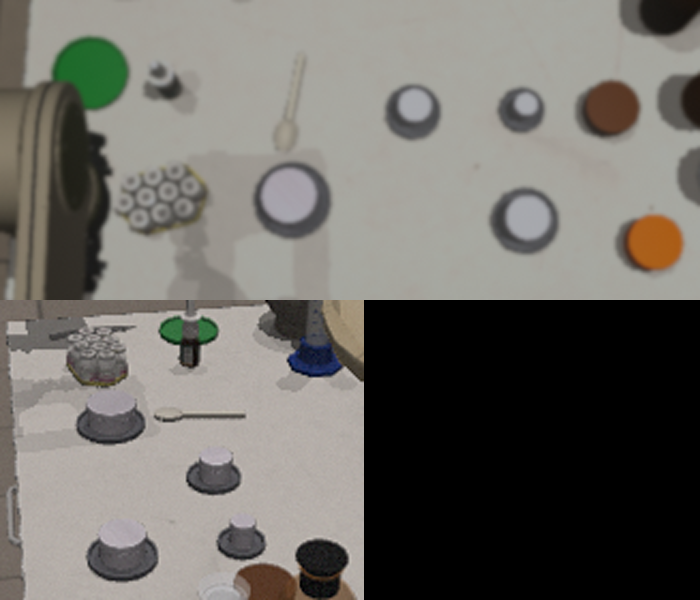

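All four tins stand upright in their dishes. The vial bundle, the spray bottle and the look-alikes are where they were.

```bash
python3 -c "
from cell import ctrl
print(ctrl.hand_in())"
```

```text
the job is handed in; nothing more can be done
None
```

I handed the job in at about 23 s: the last pictures show all four tins upright in the dishes of their own size, and the vial bundle and spray bottle where they were.

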